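Fill the jaw tray, peel off a cover and hold it ready

ROBOT

A 6-joint arm with a two-finger parallel gripper is mounted at the origin on the work surface. World frame = base frame: x ahead of the robot, y to its left, z up, the work surface at z = 0. Lengths are in mm, angles in rad, forces in N, time in s.
With the tool pointing down it reaches from about 275 to 725 mm from the base axis. Payload 5.6 kg.
Tool frame: the origin (TCP) lies on the mounting face of the last link; the fingertips stand 173 mm ahead of it and the grasp point (between the pads) lies 155 mm ahead of it; z points along the fingers, y is the line along which they close (so a half turn about z gives the same grasp; the last joint's range is limited). The gripper opens to 85 mm and grips with 20 to 120 N. Pads are 22 mm wide; open, the fingers measure 114 mm over their backs; the gripper's body (76 mm by 85 mm) begins 54 mm behind the grasp point. The pads swing forward as they close: fully open they stand 13 mm farther back than shut.
Start: joints at [1.519, 0.255, 0.108, 0, -1.424, -0.285], TCP at [181.73, 519.103, 404.683] pointing down, gripper open.
Joint ranges: [-2.95, 2.95], [-1.21, 1.97], [-1.09, 1.5], [-2.87, 1.71], [-2.94, -0.07], [-3.05, 3.05]. Speed limits (rad/s): [2.57, 2.57, 3.14, 3.14, 3.14, 3.14].

INTERFACE

Orientations are given as a 3x3 rotation matrix whose columns are the frame's x, y, z axes.
In Python, from station import bot gives the robot as it stands. Calls block until the motion is done:
- bot.goto(position, orientation): joint-space move of the TCP to a pose.
- bot.move_l(position, orientation=None, speed=150): straight line of the TCP; orientation=None keeps the orientation; speed is the mean speed in mm/s.
- bot.movej(angles): joint-space move.
- bot.gripper_to(opening): finger opening in mm; the grip force is fixed at half the most; returns when the fingers have stopped.
- bot.pause(seconds).
- bot.inverse_kinematics(position, orientation): joint angles nearest the present ones, or None.
- bot.read_state(): the state.
- bot.snapshot(name): name is "side" or "top" or "wrist"; returns a dict with "pixels" (480x640x3 uint8, red, green, blue), "z_map" (480x640 float32, mm along the optical axis (not along the pixel's ray), 0 where there is no reading), "fx", "fy", "cx", "cy" (pixels), "R" (3x3) and "t" (3): a world point X has camera coordinates R X + t. Camera axes: x right, y down, z forward; pixel columns grow to the right and rows downward; lengths in mm; the calibration is good to about 2 mm. A picture is of the moment at which its call begins.
A pose or a line that the arm cannot do raises bot.Unreachable and nothing moves.
- bot.sign_off(): hands the job in; it is judged then, once.
The state is a dict: "clock": time; "joint_pos": joint angles; "joint_vel": joint speeds; "joint_efforts": joint torques, N m; "ee_pos": TCP position; "tcp_rot": TCP orientation; "wrist_force": force on the tool from outside, world axes, zero at the start; "torque": the same for the moment, N m; "width": finger opening in mm; "grasp_force": force on a finger pad.
Only numpy, scipy, OpenCV 4.12 (cv2) and the standard library are available. Lean on these libraries where they do the work, as an engineer would, in place of code of your own. Each camera call takes 0.05 s, during which the arm holds its last target. There are 200 camera calls.

TASK

Set the two loose jaw blocks down into the two empty pockets of the black tray so that its grid is complete. Then take the topmost cover of the clinging stack by its corner tab and peel it off: raise the tab's corner first, well clear, while the opposite corner is still seated, then lift the cover away and finish while still holding it about ten centimetres above the tray, level, centred over it and squared up with it. Leave the other blocks in their pockets and do not disturb the tools lying about.

Things in the scene. Friction and masses are not known exactly. Their poses are not given: they have to be found in the camera images.
- tray: fixed black pocket tray, 110 (x) x 150 (y) x 12 mm high, origin at the centre of its underside on the table, axes along its sides. Six pockets, centres at x = -26, 26 and y = -48, 0, 48, each 42 (x) x 26 (y) mm, 8 deep, floor 4 mm above the table. Four hold a block; those at (-26, 0) and (26, 48) are empty. Tray and cover stack may swap sides of the table between starts
- pocket_a (a point): centre of the floor of the empty pocket at tray (-26, 0) mm; axes parallel to the tray's
- pocket_b (a point): centre of the floor of the empty pocket at tray (26, 48) mm; axes parallel to the tray's
- blank_a: loose aluminium jaw block, 36 (x) x 20 (y) x 26 mm high, about 50 g, two small bolt holes in its top, standing on the table; origin at the centre of its underside. Grip it across its 20 mm (its y); seated it stands 18 mm proud of the tray, with 28 mm between it and the next block along the tray's y
- blank_b: a second block just like blank_a; either goes in either empty pocket
- cover: the topmost of a nest of grey formed plastic covers, loose, about 140 g: a lid open below, flat top 110 (x) x 150 (y) mm, 3 thick, skirts 20 deep flaring to about 125 x 165 mm. Origin at the centre of the plane of the skirt's lower rim, z up; top face at z = 23 mm. It has a pull tab beyond its corner at (-x, -y)
- tab_top (a point): centre of the top of the cover's upright pull tab, at (-69, -89, 51) mm in the cover's frame. The tab is 10 mm thick along the corner's bisector (direction (-1, -1) in the cover's x, y; grip it along this), 30 wide across it and 51 tall; it rises from a tongue at the rim to 28 mm above the flat top, its inner face 15 mm out from tab_corner
- tab_corner (a point): the tab's corner of the cover's flat top, at (-55, -75, 23) mm in the cover's frame, 55 mm above the table when seated. The cover clings by four sprung nubs, one inside the middle of each side, each dragging with about 3 N over the first 10 mm of lift there: about 13 N pulled straight up, some 8 N at the tab if turned up about the far side
- far_corner (a point): the opposite corner, at (55, 75, 23) mm in the cover's frame; 55 mm above the table when seated. Seated, the cover rests on four small studs under its top, their outer corners at x, y = +-47, +-67 and z = 20 mm: it rocks up about the stud by this corner. The nesting gap lets it tilt about 0.15 rad there (tab's corner 25 mm up); it is off the nubs when 15 mm up all round, clear of the stack when 40 mm up
- stack: the fixed covers under the topmost, nested 16 mm apart; origin on the table under the centre, axes parallel to those of the topmost cover, whose origin is 32 mm above it when seated. The next cover's own tab is at the opposite corner (69, 89), 16 mm lower: not the one to take
- set0: same aluminium jaw block as blank_a, already seated in the tray in a pocket that stays as it is; origin at the centre of its underside
- set1: same aluminium jaw block as blank_a, already seated in the tray in a pocket that stays as it is; origin at the centre of its underside
- set2: same aluminium jaw block as blank_a, already seated in the tray in a pocket that stays as it is; origin at the centre of its underside
- set3: same aluminium jaw block as blank_a, already seated in the tray in a pocket that stays as it is; origin at the centre of its underside
- collet: steel collet, 28 mm across and 28 mm high, standing upright among the blanks; bystander
- oil: white plastic oil bottle, 44 mm across, 110 mm high; bystander
- brush: chip brush lying flat; bystander
- wrench: open wrench lying flat; bystander
- bearing: steel ring 32 mm across, 10 mm high, lying flat; bystander
- driver: screwdriver lying flat; bystander
- stepblock: dark steel clamp block 50 x 28 x 30 mm; bystander
There are look-alikes about, which are no part of the job. Leave any yellow look-alike of the blank_b alone. What is shaped like the blank_a but yellow is not meant.

How it is judged:
By the outcome, as a careful person would: the job done as asked, in the order asked, and still so for the second after the job is handed in, while the arm keeps its last pose, push and grip.
It also fails if it takes over 64 s, if anything falls off the work surface, if the arm or the gripper's body presses on something with over 40 N, if the wrist force passes 120 N, or if a joint passes its speed limit or range.

## Working session

There is one attempt and no reset: what is moved stays moved. The work goes in short steps, each a Python script; the robot and the scene stay as the last script left them, time stands still between calls to the robot, and variables do not carry over. Pictures are saved under pics/ and viewed, at most 10 in all, crops included, and the job is handed in when it is done.

```bash
mkdir -p pics; ls; python3 - <<'E'
from station import bot
import cv2,pickle
for n in("top","side"):
    s=bot.snapshot(n); pickle.dump(s,open(n+".pkl","wb"))
    cv2.imwrite(f"pics/{n}0.png",s["pixels"][:,:,::-1])
    print(n,s["fx"],s["cx"],s["cy"],s["R"],s["t"])
print(bot.read_state())
E
```

```text
pics
top 538.9211135249908 316.67652971302823 236.3035593764497 [[-0.01903749 -0.99981761  0.00152406]
 [-0.97447422  0.01821384 -0.22375937]
 [ 0.22369079 -0.00574497 -0.97464323]] [   3.57970383  544.16422322 1316.77987001]
side 559.2450015259791 313.67588055117716 239.20130459266306 [[ 0.99859007 -0.05303651  0.00223537]
 [-0.02432836 -0.49467829 -0.86873559]
 [ 0.04718049  0.86745635 -0.49527112]] [-523.79462843   82.41279898 1125.59260465]
{'clock': 0.1, 'joint_pos': array([ 1.51860044e+00,  2.55710901e-01,  1.07127655e-01, -4.13663437e-04,
       -1.42395540e+00, -2.84592491e-01]), 'joint_vel': array([ 3.69023831e-05, -7.10152445e-04,  1.27104095e-03, -2.93903638e-04,
        1.07364174e-03, -4.05821916e-04]), 'joint_efforts': array([-1.96041517e-03, -3.87603092e+01,  2.38472646e+01,  5.37774235e+00,
       -3.81755439e-03,  4.63873846e-06]), 'ee_pos': array([181.64636667, 518.97793151, 403.87262967]), 'tcp_rot': array([[ 9.43800740e-01, -3.30514619e-01, -4.99554172e-04],
       [-3.30514982e-01, -9.43799180e-01, -1.71858145e-03],
       [ 9.65374764e-05,  1.78710859e-03, -9.99998398e-01]]), 'wrist_force': array([ 0.22822913,  0.70498637, -0.39751392]), 'torque': array([-0.00333619,  0.01257767, -0.01680025]), 'grasp_force': 0.0, 'width': 85.63674289370265}
```

View pics/top0.png

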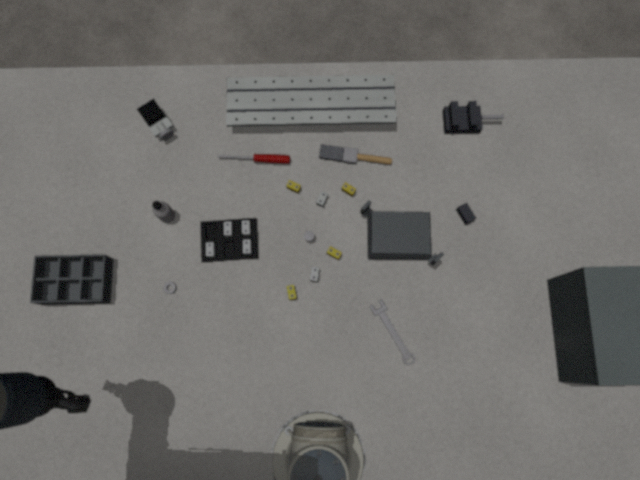

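View pics/side0.png

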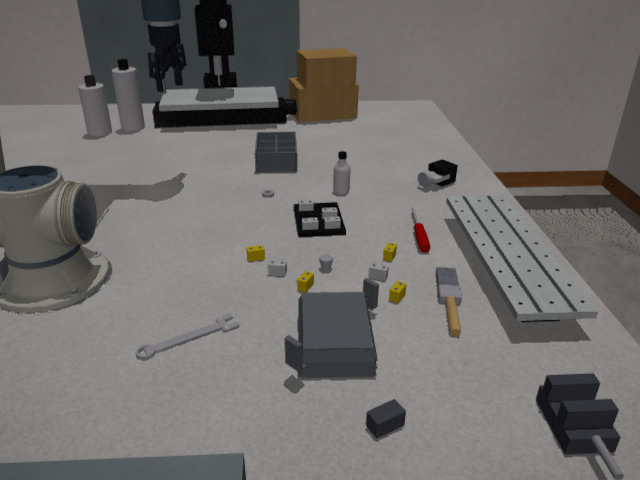

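The top view shows the tray at (230,240) and the cover stack at (400,235), with its tabs at (367,208) and (436,260). The grey blocks are at (322,200) and (314,274). The yellow look-alikes are at (294,186), (349,189), (334,253) and (292,292), and the collet is at (310,236). The empty pockets are at top left and bottom middle, so the tray's axes lie roughly along the world's.

Next I get rough positions and tab heights, then wrist views from above.

```bash
cat > h.py <<'E'
import numpy as np,cv2,pickle
from station import bot
def ray(s,u,v,z):
    """pixel(s) -> world point on plane z"""
    R,t=np.array(s["R"]),np.array(s["t"]); C=-R.T@t
    d=R.T@np.array([(u-s["cx"])/s["fx"],(v-s["cy"])/s["fy"],1.]); return C+d*(z-C[2])/d[2]
def cloud(s):
    v,u=np.mgrid[:480,:640]; z=s["z_map"]
    P=np.stack([(u-s["cx"])/s["fx"]*z,(v-s["cy"])/s["fy"]*z,z],-1)
    return (P-np.array(s["t"]))@np.array(s["R"])
def rot(yaw):
    """tool down, tool y (closing line) at world angle yaw"""
    y=np.array([np.cos(yaw),np.sin(yaw),0]); z=np.array([0,0,-1.]); return np.stack([np.cross(y,z),y,z],1)
E
python3 - <<'E'
from h import *
s=pickle.load(open("top.pkl","rb"))
P=cloud(s); np.set_printoptions(precision=1,suppress=True)
for n,(u,v,r) in dict(tray=(230,240,2),cov=(400,235,2),tabUL=(367,208,6),tabLR=(436,260,6),g1=(322,200,2),g2=(314,274,2),y1=(294,186,2),y2=(349,189,2),y3=(334,253,2),y4=(292,292,2),col=(310,236,2),oil=(160,210,5)).items():
    w=P[v-r:v+r+1,u-r:u+r+1].reshape(-1,3); print(n,w[len(w)//2],w[w[:,2].argmax()])
# wrist views
for i,(x,y) in enumerate([(430,190),(430,-110),(420,20)]):
    bot.goto([x-40,y,480],rot(np.pi/2)) 
    bot.pause(.2); w=bot.snapshot("wrist"); pickle.dump(w,open(f"w{i}.pkl","wb"))
    cv2.imwrite(f"pics/w{i}.png",w["pixels"][:,:,::-1]); print(w["fx"],-np.array(w["R"]).T@w["t"],bot.read_state()["ee_pos"],bot.read_state()["clock"])
ims=[cv2.resize(cv2.imread(f"pics/w{i}.png"),(400,300)) for i in range(3)]
cv2.imwrite("pics/m.png",np.vstack([np.hstack(ims[:2]),np.hstack([ims[2],0*ims[2]])]))
E
```

```text
tray [549.6 222.5  12.8] [554.2 224.7  16.5]
cov [ 542.8 -219.4   65.2] [ 542.8 -219.4   65.2]
tabUL [ 622.2 -140.3   43. ] [ 235.8    1.2 1405.1]
tabLR [ 472.5 -302.1   86. ] [ 472.  -306.5   88.4]
g1 [651.3 -23.   26.3] [ 235.8    1.2 1405.1]
g2 [452.9   1.9  23.3] [456.5  -0.7  33.7]
y1 [692.6  51.4  23.8] [687.   48.4  32.1]
y2 [680.4 -95.9  27. ] [673.9 -92.8  30. ]
y3 [506.3 -51.1  28.4] [499.  -53.2  38.8]
y4 [407.1  59.2  25. ] [400.9  56.4  33.1]
col [552.5  10.6  30.1] [ 235.8    1.2 1405.1]
oil [615.3 390.7  83.2] [613.4 388.4 117.3]
427.0858409280909 [314.8 189.5 449.3] [390.  190.3 479.9] 2.175
427.0858409280909 [ 315.2 -110.1  449.4] [ 390.3 -109.3  479.9] 3.575
427.0858409280909 [305.   18.7 449.4] [380.1  19.4 479.9] 4.4083
```

View pics/m.png

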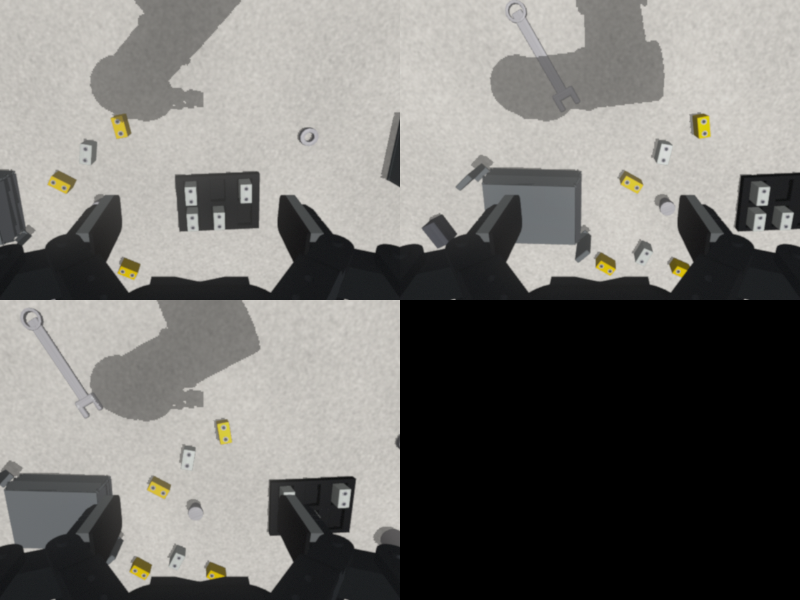

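The wrist mosaic has three half-scale panels:
- **Panel 1:** the whole tray at (217,202), with four blocks set.
- **Panel 2:** the cover at (530,207), partly behind a finger. Its high tab is at (474,172) and the lower tab at (583,243). The grey blocks are at (664,150) and (643,252).
- **Panel 3:** the same grey blocks, at (188,457) and (177,557).

The tab near the robot on the −y side reads z≈87 and the other about 43–67, so the near one is the cover's tab. Now I measure.

```bash
cat >> h.py <<'E'
def rects(s,zlo,zhi,amin,amax,sel=lambda hsv:hsv[...,1]<60,plane=None):
    """plan rectangles (cx,cy,long,short,yaw of long axis, pixel) of patches within a height band and colour"""
    P=cloud(s); hsv=cv2.cvtColor(s["pixels"],cv2.COLOR_RGB2HSV)
    m=((P[...,2]>zlo)&(P[...,2]<zhi)&(s["z_map"]>100)&sel(hsv)).astype(np.uint8)
    m=cv2.morphologyEx(m,cv2.MORPH_OPEN,np.ones((3,3)))
    out=[]
    n,lab,st,ce=cv2.connectedComponentsWithStats(m)
    for k in range(1,n):
        if not amin<st[k,4]<amax: continue
        v,u=np.nonzero(lab==k)
        z=np.median(P[v,u,2]) if plane is None else plane
        c=cv2.findContours((lab==k).astype(np.uint8),cv2.RETR_EXTERNAL,cv2.CHAIN_APPROX_NONE)[0][0][:,0]
        w=np.array([ray(s,a,b,z)[:2] for a,b in c],np.float32)
        (x,y),(a,b),_=r=cv2.minAreaRect(w); bx=cv2.boxPoints(r)
        e=[bx[1]-bx[0],bx[2]-bx[1]]; e=max(e,key=np.linalg.norm)
        yaw=(np.arctan2(e[1],e[0])+np.pi/2)%np.pi-np.pi/2
        out.append([x,y,max(a,b),min(a,b),yaw,ce[k][0],ce[k][1],np.median(P[v,u,2]),st[k,4]])
    return np.array(out)
E
python3 - <<'E'
from h import *
np.set_printoptions(precision=3,suppress=True,linewidth=150)
for i in range(3):
    s=pickle.load(open(f"w{i}.pkl","rb")); print(i)
    print("blocks",rects(s,20,36,150,1500,lambda h:(h[...,1]<60)&(h[...,2]>110)))
    print("tray",rects(s,9,16,1500,50000,lambda h:h[...,2]<80))
    print("cover",rects(s,50,60,3000,60000,lambda h:h[...,2]<200))
    print("tabs",rects(s,62,95,60,2000,lambda h:h[...,2]<200))
E
```

```text
0
blocks [[452.279   0.437  37.294  20.56   -0.164 137.126 246.542  26.118 650.   ]
 [521.807 269.583  37.101  19.581   0.057 392.988 309.251  30.36  574.   ]
 [526.973 174.682  37.046  19.491   0.001 305.113 313.208  30.248 548.   ]
 [576.211 224.979  37.012  19.075   0.028 350.659 353.439  30.319 508.   ]
 [578.576 177.638  37.365  19.796   0.05  308.002 355.305  30.342 512.   ]]
tray [[ 549.815  223.491  147.62   109.163   -1.52   349.113  320.712   12.321 6164.   ]]
cover []
tabs []
1
blocks [[452.123  -1.281  36.935  20.964  -0.171 423.025 246.409  26.277 672.   ]
 [526.726 173.778  36.886  20.565   0.056 580.611 313.359  30.43  568.   ]
 [552.58   10.467  28.09   26.003  -1.569 427.984 333.401  28.173 449.   ]
 [576.219 224.459  37.224  20.675   0.051 618.049 353.844  30.419 526.   ]
 [578.676 176.522  37.248  20.643   0.056 574.666 355.436  30.396 530.   ]
 [655.597 -25.127  37.65   21.457  -0.445 390.447 410.75   26.314 468.   ]]
tray [[ 550.629  205.5    116.978  109.331   -1.522  592.129  320.381   12.472 4158.   ]]
cover [[  549.619  -224.467   150.896   113.036     1.543   224.013   337.395    55.235 10030.   ]]
tabs [[ 475.446 -307.241   42.38    10.232   -0.818  106.747  288.324   82.393  463.   ]
 [ 620.868 -138.342   31.617   12.14    -0.815  292.004  409.019   66.843  264.   ]]
2
blocks [[452.004  -0.402  37.383  19.77   -0.163 300.856 255.265  26.303 623.   ]
 [521.825 269.714  36.618  20.458   0.049 550.444 317.036  30.464 556.   ]
 [552.527  11.831  26.713  26.315   1.57  312.828 341.334  28.278 443.   ]
 [655.496 -24.597  38.327  20.954  -0.443 282.752 417.805  26.176 456.   ]]
tray [[ 549.69   222.979  149.183  109.862   -1.52   500.568  321.519   12.383 4537.   ]]
cover [[ 549.294 -223.519  152.346  113.786    1.539   72.093  341.894   55.141 9883.   ]]
tabs [[ 617.484 -133.288   23.      10.137   -0.75   178.099  414.184   66.826  141.   ]]
```

```bash
python3 - <<'E'
from h import *
s=pickle.load(open("w1.pkl","rb"))["pixels"][:,:,::-1]
f=lambda u,v:cv2.resize(s[v-40:v+40,u-40:u+40],(260,260),interpolation=cv2.INTER_CUBIC)
cv2.imwrite("pics/c.png",np.hstack([f(423,246),f(390,411),f(122,280)]))
E
```

```text
(no output)
```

View pics/c.png

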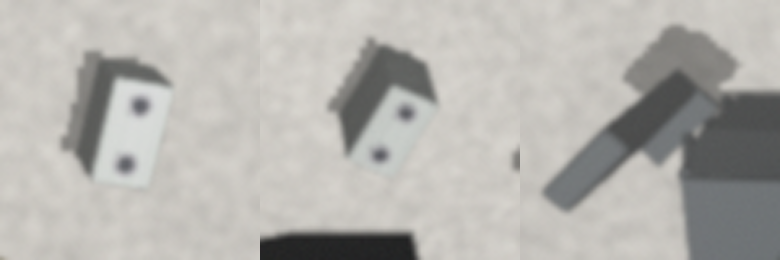

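The block candidates in the w1 frame are grey at (423,246) and (390,411), and yellow at about (602,252), (462,364), (410,530)/2 and others. The crop shows the two grey ones are bare aluminium with two bolt holes, so they are the blanks; the yellow ones are decoys. The third panel shows the cover's high tab, with its top at about (106,288). Now I pick and place.

```bash
cat >> h.py <<'E'
TRAY=np.array([549.8,223.2]); TY=0.051
def tw(x,y):
    c,s=np.cos(TY),np.sin(TY); return TRAY+[c*x-s*y,s*x+c*y]
def near(yaw,p):
    """half-turn choice with the smaller wrist joint angle"""
    q=[(abs(j[5]),k) for k in (yaw,yaw-np.pi) if (j:=bot.inverse_kinematics(p,rot(k))) is not None]
    return min(q)[1]
def st():
    s=bot.read_state(); print("t %.1f"%s["clock"],"F",np.round(s["wrist_force"],1),"w %.1f g %.1f"%(s["width"],s["grasp_force"]),np.round(s["ee_pos"],1)); return s
def pickplace(b,byaw,pk):
    k=near(byaw+np.pi/2,[*b,300]); R=rot(k)
    bot.goto([*b,270],R); bot.gripper_to(50); bot.move_l([*b,183],R,120); bot.gripper_to(5); st()
    bot.move_l([*b,270],R,150); k2=k+(TY-byaw); R=rot(k2)
    bot.goto([*pk,260],R); st(); bot.move_l([*pk,200],R,120); st(); bot.move_l([*pk,187.5],R,30); st()
E
python3 - <<'E'
from h import *
pickplace([452.1,-.5],-.166,tw(-26,0))
w=bot.snapshot("wrist"); cv2.imwrite("pics/p1.png",w["pixels"][:,:,::-1])
E
```

```text
t 8.7 F [-0.5  0.1  6.3] w 18.5 g 59.3 [ 4.525e+02 -4.000e-01  1.839e+02]
t 10.4 F [ 0.  -0.8  0.5] w 18.7 g 58.6 [523.6 221.5 259.3]
t 11.0 F [ 0.2 -0.4  0.3] w 18.4 g 58.6 [524.2 221.5 200.8]
t 11.6 F [-3.   0.1  5.8] w 18.7 g 59.4 [523.7 222.  187.9]
```

View pics/p1.png

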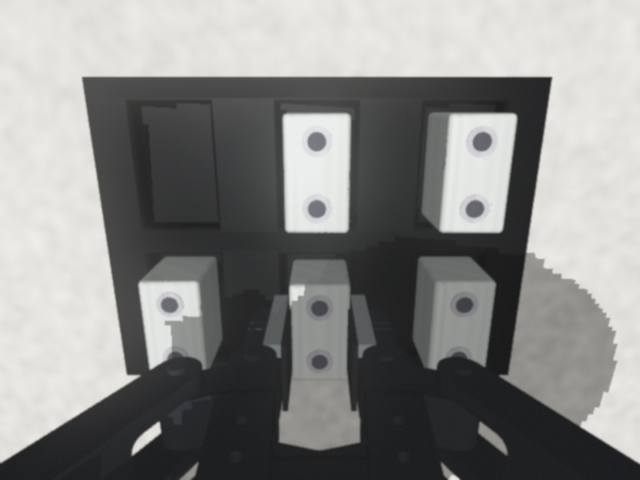

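The block sits in line with its row at (319,310), and the contact at z=187.9 (pick 183.9 + 4) puts it on the pocket floor. I release it and place the second.

```bash
python3 - <<'E'
from h import *
np.set_printoptions(precision=3,suppress=True,linewidth=150)
bot.gripper_to(31); st()
p=bot.read_state()["ee_pos"]; bot.move_l([p[0],p[1],270],None,120)
pickplace([655.5,-24.9],-.444,tw(26,48))
bot.gripper_to(31); st()
p=bot.read_state()["ee_pos"]; bot.move_l([p[0],p[1],270],None,120)
k=near(np.pi/2+TY,[460,TRAY[1],440])
bot.goto([460,TRAY[1],460],rot(k)); bot.gripper_to(85);bot.pause(.1)
w=bot.snapshot("wrist"); pickle.dump(w,open("w3.pkl","wb")); cv2.imwrite("pics/p2.png",w["pixels"][:,:,::-1])
print("cam",-np.array(w["R"]).T@w["t"])
print(rects(w,20,40,150,2500,lambda h:(h[...,1]<60)&(h[...,2]>110)))
print(rects(w,9,16,1500,50000,lambda h:h[...,2]<80)); st()
E
```

```text
t 11.9 F [ 0.3 -0.7  0.4] w 31.4 g 0.0 [523.8 221.9 187.2]
t 15.4 F [-1.3  0.1  5.1] w 18.5 g 61.0 [655.9 -24.8 184.2]
t 17.3 F [-0.2  0.1 -1.2] w 18.6 g 60.2 [573.8 271.4 259.8]
t 18.0 F [-0.1  0.3 -0.1] w 18.1 g 60.2 [573.9 272.1 200.7]
t 18.6 F [-2.3  0.   5.5] w 18.8 g 61.1 [573.3 272.6 188.2]
t 18.8 F [ 0.3 -0.6 -0.1] w 30.7 g 0.0 [573.3 272.4 187.1]
cam [532.374 226.158 429.488]
[[ 576.773  224.441   35.246   19.12     0.047  323.869   54.734   30.397  991.   ]
 [ 579.199  177.407   35.177   20.587    0.051  378.713   55.07    30.313 1025.   ]
 [ 573.554  271.662   35.222   19.881    0.051  269.372   55.932   30.376 1018.   ]
 [ 552.942   11.509   27.692   26.298   -1.519  560.54    97.386   28.055  795.   ]
 [ 522.39   269.795   35.517   19.808    0.051  270.393  117.307   30.383  912.   ]
 [ 527.278  174.696   35.534   20.54     0.053  376.3    117.413   30.249  932.   ]
 [ 523.604  221.079   34.707   19.139    0.051  324.476  118.959   30.384  882.   ]]
[[ 551.234  218.264  137.197  106.978   -1.52   337.09    84.259   12.311 9663.   ]]
t 21.3 F [-0.5  0.4 -0.1] w 84.9 g 0.0 [460.  223.2 460.1]
```

View pics/p2.png

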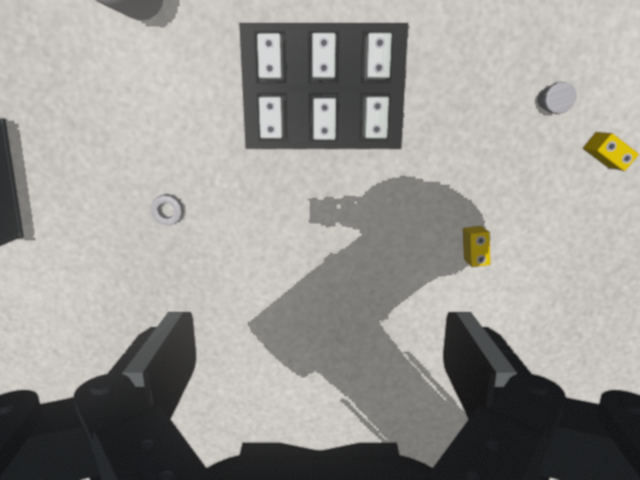

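All six pockets are filled, with every top at z≈30.3 and the rows aligned; the two new blocks are at (324,118) and (269,56). Next I take a close look at the cover and tab without finger occlusion.

```bash
python3 - <<'E'
from h import *
np.set_printoptions(precision=3,suppress=True,linewidth=150)
k=near(np.pi/2+TY,[460,TRAY[1],440])
bot.goto([430,-250,460],rot(k)); bot.pause(.1)
w=bot.snapshot("wrist"); pickle.dump(w,open("w4.pkl","wb")); cv2.imwrite("pics/p3.png",w["pixels"][:,:,::-1])
print(rects(w,50,60,3000,60000,lambda h:h[...,2]<200))
print(rects(w,76,95,60,3000,lambda h:h[...,2]<200)); print(rects(w,62,74,60,3000,lambda h:h[...,2]<200)); st()
C=np.array([549.4,-224]);
for yaw in (np.pi/4-.03,np.pi/4-.03-np.pi): print(yaw,bot.inverse_kinematics([477.7,-310.9,231],rot(yaw)),bot.inverse_kinematics([485,130.7,306],rot(yaw+.08)))
E
```

```text
[[  541.127  -225.878   151.096    95.151     1.553   298.989    57.586    55.327 21674.   ]]
[[ 479.442 -312.453   30.036   10.931   -0.807  401.291  144.031   83.003  516.   ]]
[]
t 23.2 F [-0.2  0.7  0.5] w 85.0 g 0.0 [ 430.4 -249.3  459.9]
0.7553981633974483 [-0.303  0.406 -0.137  0.    -1.028 -2.084] [ 0.576  0.216 -0.201  0.    -1.154 -2.882]
-2.386194490192345 [-0.303  0.406 -0.137  0.    -1.028  1.058] [ 0.576  0.216 -0.201  0.    -1.154  0.26 ]
```

View pics/p3.png

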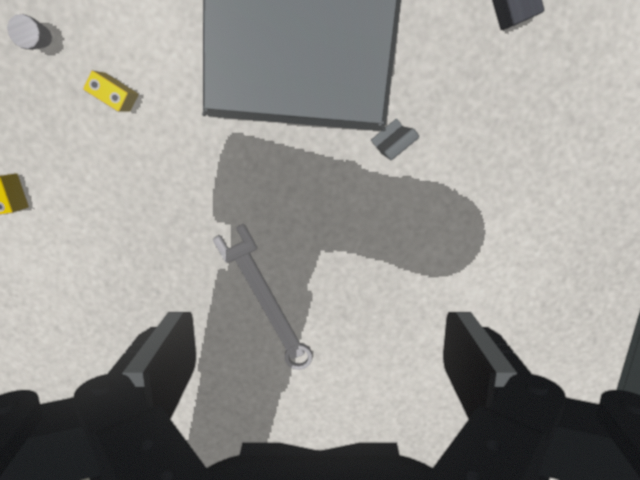

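The cover's tab top is at (401,144), which gives world (479.4,−312.5). The cover yaw is about −0.022 and the front of its flat top is visible. I grip the tab and peel by turning about the far stud.

```bash
cat >> h.py <<'E'
from scipy.spatial.transform import Rotation as Ro
CY=-.022; Rc=Ro.from_euler("z",CY).as_matrix()
TAB=np.array([479.3,-312.2,83.]); CO=TAB-Rc@[-69,-89,51]   # seated cover origin
E
python3 - <<'E'
from h import *
R=rot(np.pi/4+CY-np.pi); p=np.array([TAB[0],TAB[1],231.5])
bot.goto(p+[0,0,60],R); bot.gripper_to(28); bot.move_l(p,R,100); st()
bot.gripper_to(2); s=st(); p=s["ee_pos"]; R0=s["tcp_rot"]
pickle.dump((p,R0),open("grip.pkl","wb"))
piv=CO+Rc@[47,67,20]; d=(piv-TAB)[:2]; d/=np.linalg.norm(d)
ax=np.array([d[1],-d[0],0])*1.  # tab side up
if np.cross(ax,TAB-piv)[2]<0: ax=-ax
for a in (.045,.09,.135):
    Q=Ro.from_rotvec(ax*a).as_matrix(); bot.move_l(piv+Q@(p-piv),Q@R0,25); st()
bot.pause(.3); st()
s=bot.snapshot("side"); pickle.dump(s,open("s5.pkl","wb")); t=bot.snapshot("top")
cv2.imwrite("pics/p4.png",cv2.resize(s["pixels"][180:420,200:480,::-1],(700,600),interpolation=cv2.INTER_CUBIC))
for n,c in dict(s=s,t=t).items():
    q=cloud(c); 
    m=(np.abs(q[...,0]-CO[0])<60)&(np.abs(q[...,1]-CO[1])<78)&(q[...,2]>45)&(q[...,2]<90); w=q[m]
    A=np.c_[w[:,:2]-CO[:2],np.ones(len(w))]; x=None
    for _ in range(3):
        x=np.linalg.lstsq(A,w[:,2],rcond=None)[0]; k=np.abs(A@x-w[:,2])<4; A,w=A[k],w[k]
    print(n,len(w),x,"tab corner z",x@[-55,-75,1],"far",x@[55,75,1])
E
```

```text
t 25.3 F [-0.2 -1.   0.1] w 28.5 g 0.0 [ 479.6 -312.4  232.1]
t 25.6 F [2.  0.3 1.7] w 8.8 g 58.8 [ 479.9 -312.3  232.4]
t 26.3 F [ 4.2  3.9 -3.3] w 8.9 g 58.7 [ 485.1 -305.5  240.8]
t 26.9 F [ 4.4  5.2 -3.8] w 8.5 g 58.7 [ 490.8 -298.4  249.1]
t 27.5 F [ 6.1  6.2 -3.2] w 8.5 g 58.8 [ 496.7 -291.   256.8]
t 27.8 F [ 5.5  6.  -3.4] w 8.8 g 58.8 [ 496.7 -291.   256.8]
s 2203 [-0.07836452 -0.0839172  66.26714126] tab corner z 76.87098006330426 far 55.66330246207776
t 500 [ 5.10165420e-03 -1.04091479e-01  6.78947756e+01] tab corner z 75.42104548888393 far 60.368505623416716
```

View pics/p4.png

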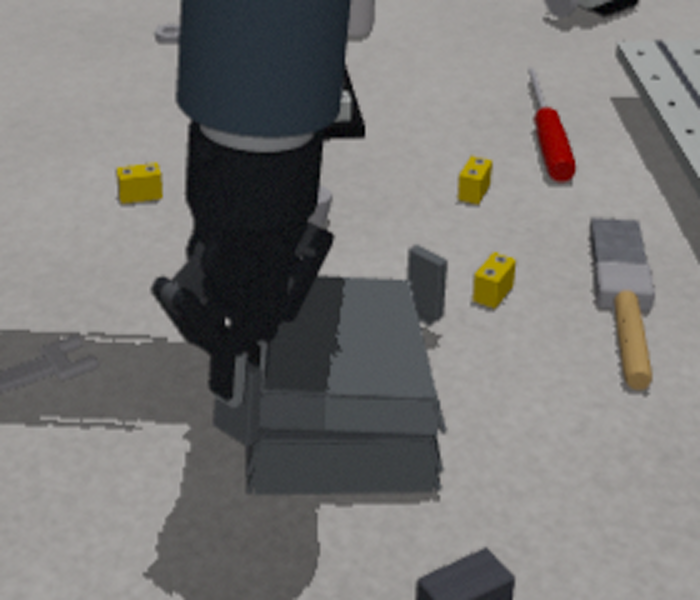

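The side view shows the tab held at about (240,390) with the near corner up. The fitted plane puts the tab corner at +22 mm and the far corner at under +1 mm. I lift the cover away, level it and carry it to the tray.

```bash
cat >> h.py <<'E'
TC=np.array([550.3,223.2])
def fit(c,z0,o,yaw=TY,hx=60,hy=80):
    """plane of the cover top seen in camera c -> slopes, height; and its plan rectangle"""
    q=cloud(c); m=(np.abs(q[...,0]-o[0])<hx)&(np.abs(q[...,1]-o[1])<hy)&(np.abs(q[...,2]-z0)<14)
    w=q[m]
    for _ in range(4):
        A=np.c_[w[:,:2]-o,np.ones(len(w))]; x=np.linalg.lstsq(A,w[:,2],rcond=None)[0]; k=np.abs(A@x-w[:,2])<3; w=w[k]
    print("n",len(w),"slopes",x[:2].round(4),"z %.1f"%x[2]); return x
E
python3 - <<'E'
from h import *
s=bot.read_state(); p0,R0=pickle.load(open("grip.pkl","rb"))
rel=R0.T@(CO-p0); Rr=R0.T@Rc
p=s["ee_pos"]; bot.move_l(p+[0,0,25],None,40); st(); bot.move_l(p+[0,0,75],None,80); st()
def go(pos,yaw,v):
    Rt=Ro.from_euler("z",yaw).as_matrix()@Rr.T; bot.move_l(np.array(pos)-Rt@rel,Rt,v)
go([CO[0],CO[1],130],CY,40); st()
go([TC[0],0,125],(CY+TY)/2,150); st(); go([*TC,107],TY,120); bot.pause(.5); st()
c=bot.snapshot("side"); t=bot.snapshot("top"); pickle.dump((c,t),open("f.pkl","wb"))
fit(c,130,TC); fit(t,130,TC)
for n,k in (("side",c),("top",t)): print(n,rects(k,118,142,200,60000,lambda h:(h[...,2]<200)&(h[...,1]<80)).round(3))
a=c["pixels"][100:300,200:460,::-1]; b=t["pixels"][150:350,130:390,::-1]
cv2.imwrite("pics/p5.png",cv2.resize(np.vstack([a,b]),None,fx=1.5,fy=1.5,interpolation=cv2.INTER_CUBIC))
E
```

```text
t 28.7 F [ 0.  -0.  -1.1] w 9.4 g 59.3 [ 496.4 -291.2  281.6]
t 29.5 F [ 0.3 -0.1 -2.4] w 9.2 g 59.4 [ 496.5 -290.9  331.2]
t 30.3 F [-0.4 -1.1 -2. ] w 8.9 g 59.3 [ 480.  -312.3  330.3]
t 31.9 F [-0.1 -0.1 -1.1] w 8.8 g 59.3 [483.2 -90.6 325.4]
t 34.4 F [-0.1 -0.7 -1.9] w 8.6 g 59.4 [486.6 130.7 307.4]
n 925 slopes [-0.0057  0.0159] z 130.3
n 22 slopes [ 0.1673 -0.0914] z 128.0
side [[ 2.032141e+03  2.029178e+03  6.859940e+02  1.394620e+02  3.300000e-02
   5.803950e+02  3.136700e+01  1.306030e+02  5.290000e+02]
 [ 1.175395e+03  2.029081e+03  1.079359e+03  1.424140e+02  7.000000e-03
   4.158380e+02  3.263700e+01  1.301140e+02  9.220000e+02]
 [-1.259510e+02  1.528485e+03  4.817550e+02  1.181620e+02  1.300000e-02
   1.421010e+02  5.526600e+01  1.296280e+02  5.940000e+02]
 [ 5.342810e+02  1.987330e+02  2.011990e+02  1.374540e+02 -1.520000e+00
   3.193300e+02  1.770030e+02  1.302930e+02  1.479000e+03]
 [ 2.445800e+01 -9.797000e+01  5.993400e+01  4.565400e+01  4.010000e-01
   3.119000e+01  2.491760e+02  1.298650e+02  3.580000e+02]]
top [[ 3.01253e+02 -6.08432e+02  2.56610e+02  1.28540e+01 -3.00000e-03
   5.75861e+02  3.28111e+02  1.30103e+02  4.95000e+02]]
```

View pics/p5.png

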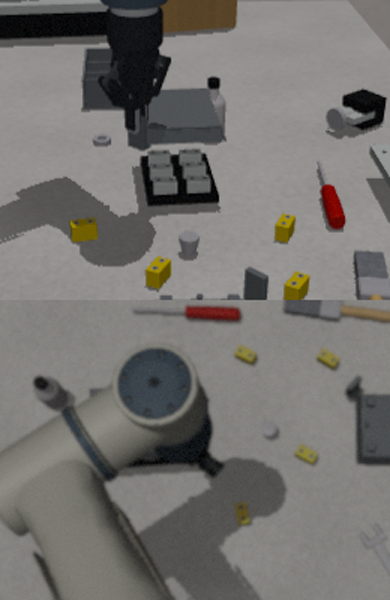

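The side view shows the cover held level over the full tray, at about (180,115); the top view is blocked by the arm. I check its centring from the edges in the side view.

```bash
python3 - <<'E'
from h import *
c,t=pickle.load(open("f.pkl","rb")); q=cloud(c)
Rt=Ro.from_euler("z",TY).as_matrix()
l=(q-[*TC,107])@Rt   # in the wanted cover frame
m=(np.abs(l[...,2]-23)<5)&(np.abs(l[...,0])<75)&(np.abs(l[...,1])<95)&(c["pixels"].max(-1)>65)
v,u=np.nonzero(m); L=np.array([Rt.T@(ray(c,a,b,130.)-[*TC,107]) for a,b in zip(u,v)])
print(len(L))
for lo in range(-70,70,20):
    k=L[(L[:,1]>=lo)&(L[:,1]<lo+20)]; print("y",lo,"x max %.1f z %.1f"%(np.percentile(k[:,0],99.5),np.median(l[v,u,2][(L[:,1]>=lo)&(L[:,1]<lo+20)])),end=" | ")
print()
for lo in range(-40,50,15):
    i=(L[:,0]>=lo)&(L[:,0]<lo+15); k=L[i]
    if len(k)>10: print("x",lo,"y %.1f %.1f z %.1f"%(*np.percentile(k[:,1],[.5,99.5]),np.median(l[v,u,2][i])),end=" | ")
E
```

```text
1074
y -70 x max 51.0 z 23.6 | y -50 x max 50.6 z 23.7 | y -30 x max 51.0 z 23.6 | y -10 x max 50.5 z 23.5 | y 10 x max 50.9 z 23.7 | y 30 x max 51.1 z 23.7 | y 50 x max 51.2 z 23.7 | 
x -40 y -83.3 58.8 z 23.4 | x -25 y -73.9 75.1 z 23.7 | x -10 y -80.2 73.7 z 23.7 | x 5 y -85.8 73.2 z 23.6 | x 20 y -73.4 77.3 z 23.6 | x 35 y -88.2 75.8 z 23.6 |
```

The cover is level and square, but its +x edge reads 51 instead of 55. I check the side camera's own bias on the tray using the same method.

```bash
python3 - <<'E'
from h import *
c=pickle.load(open("side.pkl","rb")); Rt=Ro.from_euler("z",TY).as_matrix()
def edge(c,o,R,ztop,lo,hi):
    l=(cloud(c)-o)@R
    m=(np.abs(l[...,2]-ztop)<5)&(np.abs(l[...,0])<75)&(np.abs(l[...,1])<95)&(c["pixels"].max(-1)>lo)&(c["pixels"].max(-1)<hi)
    v,u=np.nonzero(m); L=np.array([R.T@(ray(c,a,b,ztop+o[2])-o) for a,b in zip(u,v)])
    for y in range(-60,60,30):
        k=L[(L[:,1]>=y)&(L[:,1]<y+30)]; print("%.1f..%.1f"%tuple(np.percentile(k[:,0],[.5,99.5])),end=" ")
    for x in range(-40,40,20):
        k=L[(L[:,0]>=x)&(L[:,0]<x+20)]; print("| %.1f..%.1f"%tuple(np.percentile(k[:,1],[.5,99.5])),end=" ")
    print()
edge(c,np.array([*TC,0]),Rt,12,0,70)
edge(c,CO,Rc,23,0,170)
E
```

```text
-58.2..51.9 -58.3..51.8 -58.2..51.8 -57.9..52.2 | -81.4..38.8 | -77.1..75.8 | -79.5..79.7 | -80.2..77.7 
-57.7..51.8 -57.4..52.1 -57.1..52.2 -57.7..52.3 | -78.9..75.2 | -79.4..74.8 | -78.8..77.2 | -78.5..76.7
```

The side camera shows the same −3 mm bias on both the tray and the seated cover. The real offset is therefore about 1 mm or less, so I hand in.

```bash
python3 -c "
from h import *
st(); print(bot.sign_off())"
```

```text
t 34.5 F [-0.   0.1 -2. ] w 8.8 g 59.4 [486.6 130.7 307.4]
the job is handed in; nothing more can be done
None
```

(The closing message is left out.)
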